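# Scoop loose steel posts off the optical table and tip them into the tray

## Robot

A 6-joint arm with a two-finger parallel gripper is mounted at the origin on a cart in front of the work surface, level with it; the furniture and walls round the work are solid. World frame = base frame: x ahead of the robot, y to its left, z up, the work surface at z = 0. Lengths are in mm, angles in rad, forces in N, time in s.
With the tool pointing down it reaches from about 275 to 875 mm from the base axis. Payload 12.5 kg.
Tool frame: the origin (TCP) lies midway between the tips of the shut fingers; the grasp point (between the pads) lies 19 mm behind it; z points along the fingers, y is the direction in which the jaws open and shut (so a half turn about z gives the same grasp; the last joint's range is limited). The gripper opens to 85 mm and grips with 20 to 120 N. Pads are 22 mm wide; open, the fingers measure 114 mm over their backs; the gripper's body (76 mm by 85 mm) begins 54 mm behind the grasp point. The pads swing forward as they close: fully open they stand 13 mm farther back than shut.
Start: joints at [-0.085, 0.351, 1.652, -0, 1.139, -0.085], TCP at [549.986, 0.027, 231.29] pointing down, gripper open.
Joint ranges: [-2.75, 2.75], [-0.79, 2.1], [0.01, 2.65], [-1.57, 4.71], [0.07, 3.14], [-2.87, 2.87]. Speed limits (rad/s): [2.22, 2.22, 2.79, 3.14, 3.14, 3.14].

## Interface

Orientations are given as a rotation vector (axis times angle).
In Python, from plant import r, read_camera, camera_model, job_done gives the robot as it stands. The module is installed in compiled form; this text tells all that it offers.
- The arm moves only by the shell command python3 -m handwheel 'ROWS' [OPENING]. ROWS is JSON, a list of rows, each a list of 4 numbers: the shift along the tool's x, y, z in cm, then the turn about the tool's z in rad. A call has exactly 10 rows; each row is the pose to reach, as a shift and turn from the pose commanded when the call began, along the tool's axes at that moment; what a row does not reach only later rows make up. A row lasts 1/10 s, in which the tool goes at most 50 mm and 8.59 degrees, less where a joint would pass 70% of its speed; a pose out of reach is approached as far as the arm can. A call with a gripper value outside its range is refused whole. OPENING is the finger opening in cm, from 0 to 8.54, set as the call begins (- or left out, the last holds). The fingers move at their own pace and stop on an object; the grip force is fixed at half the most. Time passes only in rows, so rows that repeat a pose let the fingers close, or fill a call up. It gives the time, the measured TCP pose, the force and the opening at its end, in the units of the state.
- r.observe(): the state, without advancing time (a new reading comes with each control period).
- read_camera(name): name is "scene" or "side" or "wrist"; returns the picture (384x512x3 uint8, red, green, blue); there is no depth.
- camera_model(name): a dict with "fx", "fy", "cx", "cy" (pixels), "k1" (the pictures are not rectified: a ray, as slopes to the right and down, at radius r is drawn at 1 + k1 r^2 times it, then the intrinsics apply), "pose" (4x4, takes a point from camera to world coordinates); the wrist camera has in their place "mount" (4x4, takes a point from camera to tool coordinates, whose origin is the TCP and whose axes are the flange's). Camera axes: x right, y up, looking along -z (the intrinsics and any distortion apply to the point x, -y, -z); pixel columns grow to the right and rows downward; lengths in mm; the calibration is good to about 2 mm. A picture is of the moment at which its call begins: read the wrist's pose just before it. camera_model takes no time and is no camera call.
- job_done(): hands the job in, once; it reports no verdict.
The state is a dict: "time_s": time; "joint_positions": joint angles; "joint_vel": joint speeds; "effort": joint torques, N m; "ee_pos": TCP position; "tcp_rot": TCP orientation; "force": force on the tool from outside, world axes, zero at the start; "wrist_torque": the same for the moment, N m; "gripper_width": opening from 0.0 (shut) to 1.0 (fully open).
Only numpy, scipy, OpenCV 4.12 (cv2) and the standard library are available. Lean on these libraries where they do the work, as an engineer would, in place of code of your own. Each camera call takes 0.05 s, during which the arm holds its last target. There are 200 camera calls.

## Task

Draw the flat scoop right out of its dock, set it down on the table and let go, then take it by its handle. Push its lip under the three loose steel posts against the stop rail, lift all three clear in the scoop, and tip them into the open parts tray; finally set the empty scoop down flat on the table. Do not touch the posts with the gripper, and leave the other equipment where it stands.

Things in the scene. Friction and masses are not known exactly. Their poses are not given: they have to be found in the camera images.
- scoop: Loose flat aluminium dust-pan scoop, 0.25 kg, pan 110 mm deep, 140 mm wide. Origin on the underside, mid-pan; x points from the lip back to the handle, z up. Side walls 8 mm thick, centred at y = +66 and -66 mm, 34 mm high from x = -22 to +55 mm, sloping down to the floor at x = -46 mm. Back wall x = +47 to +55 mm, 38 mm high. It starts with its handle under the dock.
- scoop_lip (a point): Middle of the scoop's lip edge, on its underside (scoop x = -55 mm); axes parallel to the scoop's. The edge is 0.8 mm thick; the slippery pan floor thickens to 4 mm over the 35 mm behind it, then falls to 2.5 mm at the back wall, so posts roll out over the lip again unless the lip is tilted up by some 10 degrees.
- scoop_handle: The scoop's handle, a straight black bar fixed to the back wall, pointing straight back: 78 mm long, 20 mm wide, 28 mm tall. Origin at x = +85 mm of the scoop, in the middle of its width and height, 34 mm above the scoop's underside; the bar runs from 30 mm ahead of this point (the back wall) to 48 mm behind it. Axes parallel to the scoop's.
- dock: Low dark sheet-metal tunnel fixed to the table, 85 mm long in x, 48 mm wide (screw flanges at table level to 78 mm), 63 mm high, inside 38 mm wide and 58 mm high, open at both ends. Origin on the table under its middle; the scoop parks in the mouth at x = -42.5 mm and is drawn out towards -x.
- stop_rail: Aluminium bar fixed to the table, 180 mm long in y, 40 mm in x, 36 mm high. Origin on the table under its middle; the plain wall that faces the posts is the plane x = -20 mm (the posts lie on its -x side). Two small clamp feet stick out behind it to x = +51 mm.
- post_a_mid (a point): Centre of a round steel post, 12 mm in diameter and 75 mm long (along its y), 75 g, lying on the table in front of the stop rail, free to roll.
- post_b_mid (a point): Centre of the shorter round steel post, 12 mm in diameter and 67 mm long (along its y), otherwise like the first.
- post_c_mid (a point): Centre of the third round steel post, 12 mm in diameter and 75 mm long (along its y), like the first.
- tray: Open grey parts tray fixed to the table, 110 mm in x, 150 mm in y, 55 mm high, walls and floor 5 mm thick. Origin on the table under its middle. A small fixed cage mount, under 100 mm tall, stands to its right, towards the dock; taller mounts stand behind and to its left.
- mount_a: Bystander, loose: black post holder on a foot, 67 x 86 x 73 mm, beside the stop rail's far end. Origin under its middle.
- mount_b: Bystander, loose: lens ring on a short post and foot, 58 x 77 x 93 mm, beside the stop rail's near end. Origin under its middle.
- mount_c: Bystander, loose: black post holder on a foot, 57 x 66 x 73 mm, left of the tray. Origin under its middle.

How it is judged:
By the outcome, as a careful person would: the job done as asked, in the order asked, and still so for the second after the job is handed in, with the robot touching nothing.
It also fails if it takes over 72 s, if anything falls off the work surface, if the arm or the gripper's body presses on something with over 40 N, if the wrist force passes 120 N, or if a joint passes its speed limit or range.

## Working session

There is one attempt and no reset: what is moved stays moved. The work goes in short steps, Python scripts to look and compute and a shell command to move; the robot and the scene stay as the last step left them, time stands still between calls to the robot, and variables do not carry over. Pictures are saved under pics/ and viewed, about 8 in all and at most 12, crops included, and the job is handed in when it is done.

```bash
mkdir -p pics; cat > h.py <<'E'
import numpy as np, cv2
from scipy.spatial.transform import Rotation as R
from plant import r, read_camera, camera_model
def snap(cam,f):
    s=r.observe(); im=read_camera(cam); cv2.imwrite('pics/'+f,im[:,:,::-1]); np.save('pics/'+f+'.npy',pose(cam,s)); return s
def pose(cam,s):
    m=camera_model(cam)
    if 'pose' in m: return np.array(m['pose'])
    T=np.eye(4);T[:3,:3]=R.from_rotvec(s['tcp_rot']).as_matrix();T[:3,3]=s['ee_pos']
    return T@np.array(m['mount'])
def px2w(cam,P,uv,z):
    m=camera_model(cam); uv=np.atleast_2d(uv).astype(float); z=np.broadcast_to(z,len(uv))
    K=np.array([[m['fx'],0,m['cx']],[0,m['fy'],m['cy']],[0,0,1]])
    p=cv2.undistortPoints(uv[:,None],K,np.array([m['k1'],0,0,0,0.]))[:,0]
    d=np.c_[p[:,0],-p[:,1],-np.ones(len(p))]@P[:3,:3].T; o=P[:3,3]
    return o+d*((z-o[2])/d[:,2])[:,None]
E
python3 - <<'E'
from h import *
s=snap('scene','a.png'); snap('side','b.png'); snap('wrist','c.png')
print(s['time_s'],R.from_rotvec(s['tcp_rot']).as_matrix().round(3).tolist(),s['gripper_width'])
for c in ('scene','side','wrist'): print(c,np.load(f'pics/{dict(scene="a",side="b",wrist="c")[c]}.png.npy').round(2).tolist())
a=cv2.imread('pics/a.png');b=cv2.imread('pics/b.png')
print(camera_model('scene'))
E
```

```text
0.0 [[-0.0, 1.0, -0.001], [1.0, 0.0, 0.0], [0.0, -0.001, -1.0]] 0.9991041337321125
scene [[0.82, 0.33, -0.46, 46.02], [-0.57, 0.5, -0.65, -663.22], [0.01, 0.8, 0.6, 656.59], [0.0, 0.0, 0.0, 1.0]]
side [[1.0, 0.02, -0.07, 435.87], [-0.07, 0.47, -0.88, -956.44], [0.01, 0.88, 0.47, 557.21], [0.0, 0.0, 0.0, 1.0]]
wrist [[1.0, -0.0, 0.0, 550.04], [0.0, 0.95, 0.31, 78.06], [-0.0, -0.31, 0.95, 372.9], [0.0, 0.0, 0.0, 1.0]]
{'fx': 359.13828255793135, 'fy': 359.13828255793135, 'cx': 258.25003319318523, 'cy': 196.77397807641535, 'k1': -0.012886868750249289, 'pose': array([[ 8.22010132e-01,  3.32649356e-01, -4.62216128e-01,
         4.60240724e+01],
       [-5.69307554e-01,  4.99581448e-01, -6.52922113e-01,
        -6.63222902e+02],
       [ 1.37204821e-02,  7.99851725e-01,  6.00040804e-01,
         6.56585413e+02],
       [ 0.00000000e+00,  0.00000000e+00,  0.00000000e+00,
         1.00000000e+00]])}
```

View pics/a.png

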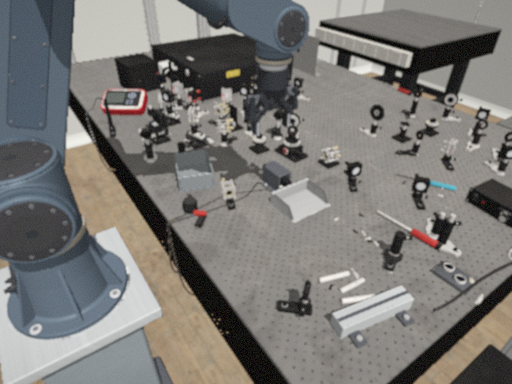

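View pics/b.png

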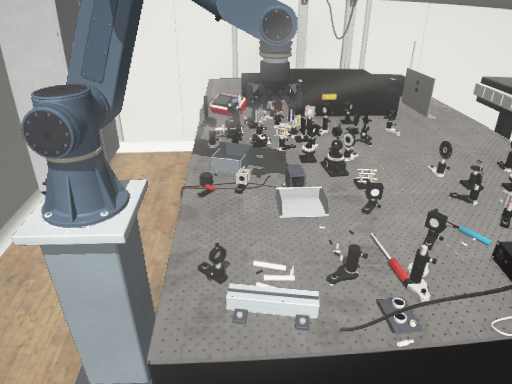

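```bash
python3 - <<'E'
import cv2,numpy as np
a=cv2.imread('pics/a.png')[145:345,170:420]; b=cv2.imread('pics/b.png')[140:330,195:395]
def g(im,k,x0,y0):
    im=cv2.resize(im,None,fx=k,fy=k,interpolation=cv2.INTER_CUBIC)
    for u in range((x0//20+1)*20,x0+im.shape[1]//k,20): cv2.putText(im,str(u),((u-x0)*k,8),0,.3,(0,255,255));cv2.line(im,((u-x0)*k,10),((u-x0)*k,16),(0,255,255))
    for v in range((y0//20+1)*20,y0+im.shape[0]//k,20): cv2.putText(im,str(v),(8,(v-y0)*k+3),0,.3,(0,255,255));cv2.line(im,(0,(v-y0)*k),(6,(v-y0)*k),(0,255,255))
    return im
cv2.imwrite('pics/d.png',g(a,3,170,145)); cv2.imwrite('pics/e.png',g(b,3,195,140))
E
```

```text
(no output)
```

View pics/d.png

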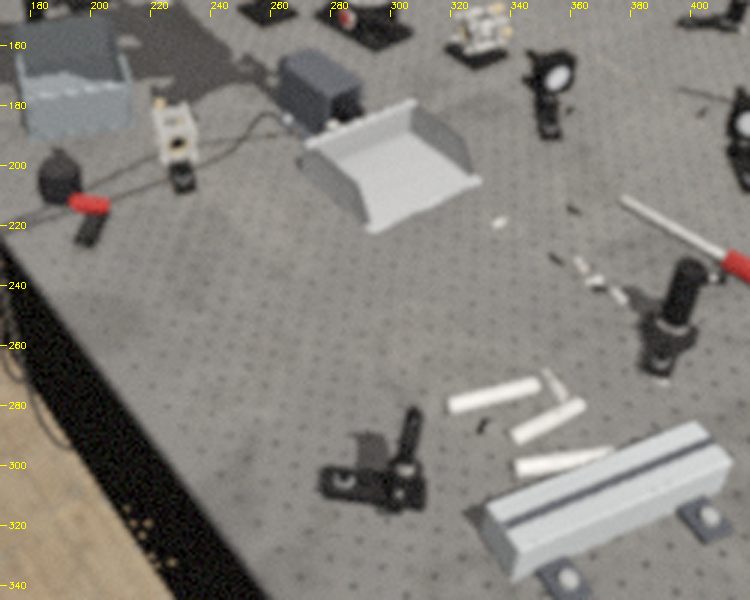

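View pics/e.png

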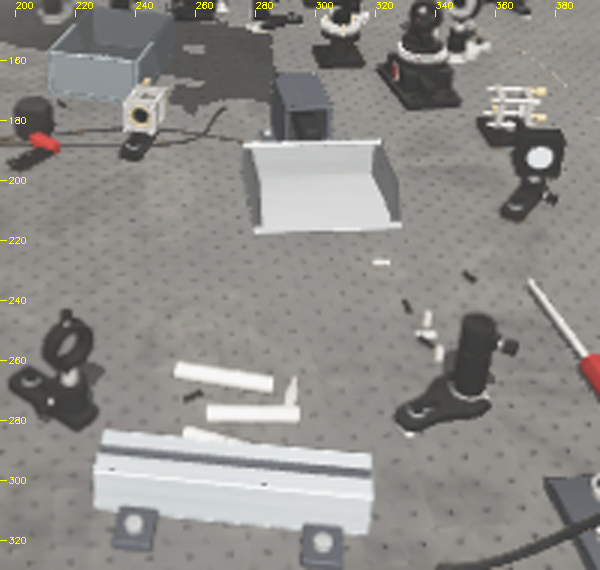

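```bash
python3 - <<'E'
from h import *
A=np.load('pics/a.png.npy');B=np.load('pics/b.png.npy')
def p(n,cam,P,uv,z):
    w=px2w(cam,P,uv,z); print(n,w[:,:2].round(0).tolist(),'len',np.linalg.norm(w[0]-w[-1]).round(0))
p('postA sc','scene',A,[(320,279.5),(349.5,272)],6);p('postA sd','side',B,[(254,263),(281,268)],6)
p('postB sc','scene',A,[(340,290),(365,279)],6);p('postB sd','side',B,[(264,277),(294.5,278)],6)
p('postC sc','scene',A,[(341,301),(372,296)],6);p('postC sd','side',B,[(257,284),(275,288)],6)
p('lip sc','scene',A,[(293.5,222),(328.5,205.5)],1);p('lip sd','side',B,[(281,217),(328.5,215)],1)
p('back sc','scene',A,[(270.5,192.5),(306,178)],36);p('back sd','side',B,[(276.5,188),(321,187)],36)
p('rail sc','scene',A,[(332,315),(402,286)],36);p('rail sd','side',B,[(230,284),(319,292)],36)
p('railbk sc','scene',A,[(341,325),(413,298)],36);
p('tray sc front','scene',A,[(177,177),(213,173)],55);p('tray sd front','side',B,[(212,158),(240,162)],55);
p('tray sc back','scene',A,[(174,152),(209,149)],55);p('tray sd base','side',B,[(213,169),(241,173)],0)
p('tray base sc','scene',A,[(180,191),(214,186)],0)
p('cage sc base','scene',A,[(228,208)],0);p('cage sc top','scene',A,[(226,182),(234,184)],60);p('cage sd base','side',B,[(240,191)],0)
p('dock sc top','scene',A,[(262,167),(280,182),(290,174),(271,161)],63)
p('mountb sc','scene',A,[(301,308)],5);p('mountb sd','side',B,[(215,273)],5)
p('mounta sc','scene',A,[(390,260)],5);p('mounta sd','side',B,[(345,269)],5)
E
```

```text
postA sc [[484.0, -297.0], [558.0, -320.0]] len 77.0
postA sd [[482.0, -302.0], [541.0, -323.0]] len 63.0
postB sc [[501.0, -345.0], [572.0, -355.0]] len 72.0
postB sd [[501.0, -350.0], [567.0, -357.0]] len 66.0
postC sc [[482.0, -368.0], [548.0, -397.0]] len 73.0
postC sd [[484.0, -370.0], [521.0, -385.0]] len 40.0
lip sc [[566.0, -101.0], [700.0, -101.0]] len 134.0
lip sd [[570.0, -106.0], [705.0, -103.0]] len 135.0
back sc [[566.0, 9.0], [703.0, 10.0]] len 137.0
back sd [[568.0, -1.0], [703.0, -2.0]] len 135.0
rail sc [[422.0, -396.0], [601.0, -429.0]] len 182.0
rail sd [[427.0, -399.0], [601.0, -433.0]] len 178.0
railbk sc [[421.0, -422.0], [593.0, -462.0]] len 177.0
tray sc front [[363.0, 208.0], [463.0, 167.0]] len 108.0
tray sd front [[371.0, 187.0], [464.0, 149.0]] len 100.0
tray sc back [[417.0, 351.0], [524.0, 305.0]] len 116.0
tray sd base [[371.0, 216.0], [468.0, 179.0]] len 104.0
tray base sc [[367.0, 210.0], [468.0, 176.0]] len 106.0
cage sc base [[447.0, 55.0]] len 0.0
cage sc top [[468.0, 97.0], [482.0, 76.0]] len 26.0
cage sd base [[461.0, 51.0]] len 0.0
dock sc top [[600.0, 103.0], [597.0, 7.0], [648.0, 24.0], [645.0, 116.0]] len 46.0
mountb sc [[398.0, -332.0]] len 0.0
mountb sd [[394.0, -330.0]] len 0.0
mounta sc [[671.0, -349.0]] len 0.0
mounta sd [[686.0, -335.0]] len 0.0
```

View pics/c.png

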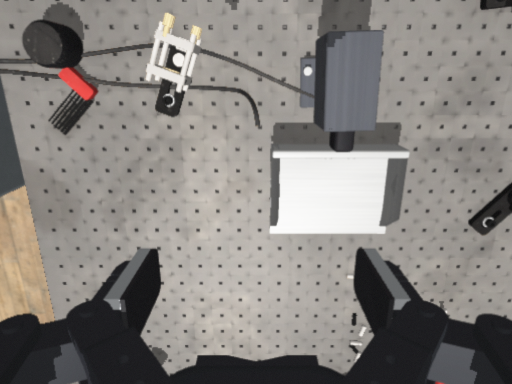

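```bash
python3 - <<'E'
from h import *
C=np.load('pics/c.png.npy')
for n,uv,z in [('lip',[(270,232),(385,231)],1),('backtop',[(273,154),(407,153)],38),('dockmouth top',[(316,128),(376,128)],63),('dock rear',[(318,37),(378,31)],63),('cage base',[(157,105),(185,112)],0),('cage top',[(147,80),(200,35)],60)]:
    print(n,px2w('wrist',C,uv,z)[:,:2].round(0).tolist())
E
```

```text
lip [[566.0, -101.0], [705.0, -99.0]]
backtop [[566.0, 4.0], [702.0, 5.0]]
dockmouth top [[604.0, 34.0], [659.0, 34.0]]
dock rear [[601.0, 111.0], [651.0, 115.0]]
cage base [[441.0, 50.0], [471.0, 42.0]]
cage top [[452.0, 76.0], [501.0, 112.0]]
```

```bash
python3 -m handwheel '[[-1,0.8,3,0],[-2,1.5,7,0],[-2.8,1.9,11,0],[-2.8,1.9,14,0],[-2.8,1.9,17,0],[-2.8,1.9,19,0],[-2.8,1.9,20.5,0],[-2.8,1.9,21.5,0],[-2.8,1.9,22.1,0],[-2.8,1.9,22.1,0]]' 4.5
python3 - <<'E'
from h import *
snap('wrist','f.png')
E
```

```text
time_s: 1.15
ee_pos: [569.0, -27.9, 10.1]
tcp_rot: [-2.221, -2.221, 0.0]
force: [-0.1, 0.4, 0.4]
gripper_width: 0.531
```

View pics/f.png

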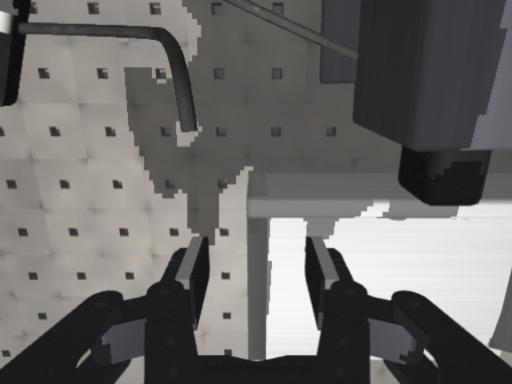

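```bash
python3 -m handwheel '[[0,0,0,0],[0,0,0,0],[0,0,0,0],[0,0,0,0],[0,0,0,0],[0,0,0,0],[0,0,0,0],[0,0,0,0],[-0.1,0,0,0],[-0.3,0,0,0]]' 0
python3 -m handwheel '[[-0.7,0,0,0],[-1.7,0,0,0],[-3,0,0,0],[-4.5,0,0,0],[-6,0,0,0],[-7.5,0,0,0],[-9,0,0,0],[-10.5,0,0,0],[-11.8,0,0,0],[-12.7,0,0,0]]'
```

```text
time_s: 2.2
ee_pos: [569.5, -30.6, 11.0]
tcp_rot: [2.221, 2.221, 0.002]
force: [0.4, 3.5, 4.5]
gripper_width: 0.079
time_s: 3.2
ee_pos: [569.5, -158.6, 11.0]
tcp_rot: [2.221, 2.22, 0.001]
force: [0.4, 3.4, 6.4]
gripper_width: 0.079
```

```bash
python3 -m handwheel '[[0,0,0,0],[0,0,0,0],[0,0,0,0],[0,0,0,0],[0,0,-1.5,0],[0,0,-4,0],[0,0,-8,0],[-2,0,-12,0],[-5,0,-16,0],[-8,0,-20,0]]' 4.5
python3 -m handwheel '[[-1,0,-3,0],[-2,0,-4,0],[-2,0,-5,0],[-2,0,-5,0],[-2,0,-5,0],[-2,0,-5,0],[-2,0,-5,0],[-2,0,-5,0],[-2,0,-5,0],[-2,0,-5,0]]'
python3 - <<'E'
from h import *
snap('wrist','g.png')
a=cv2.imread('pics/g.png'); cv2.imwrite('pics/g2.png',cv2.resize(a,None,fx=1.5,fy=1.5,interpolation=cv2.INTER_CUBIC))
E
```

```text
time_s: 4.2
ee_pos: [568.7, -238.4, 213.4]
tcp_rot: [2.22, 2.222, 0.0]
force: [0.2, 0.9, -0.6]
gripper_width: 0.529
time_s: 5.2
ee_pos: [569.0, -257.9, 260.2]
tcp_rot: [-2.221, -2.221, 0.0]
force: [-0.6, -0.8, -0.2]
gripper_width: 0.529
```

View pics/g2.png

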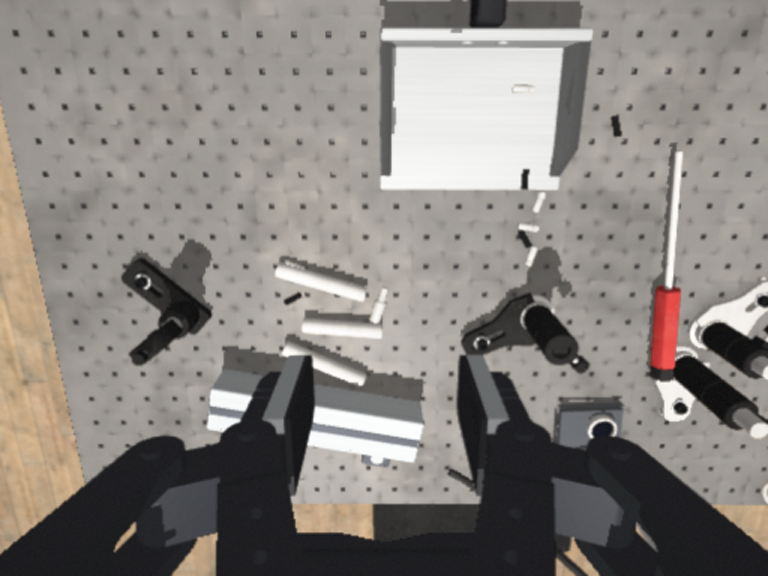

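```bash
python3 - <<'E'
from h import *
C=np.load('pics/g.png.npy')
for n,uv,z in [('A',[(276,271),(367,292)],6),('B',[(303,320),(382,330)],6),('C',[(284,345),(365,375)],6),('lip',[(382,188),(558,188)],1),('backtop',[(382,35),(592,34)],38),('handle',[(471,20),(507,20)],48),('rail',[(216,377),(424,408)],36),('mb',[(122,270),(143,255),(212,313),(190,333)],8),('mb ring',[(140,360)],90),('ma',[(463,340),(475,355),(525,296)],8),('ma top',[(560,350),(585,365)],73)]:
    w=px2w('wrist',C,np.array(uv)/1.5,z)[:,:2]; d=w[-1]-w[0]; l=np.array([.983,-.18])
    print(n,w.round(0).tolist(),'len',np.hypot(*d).round(),'ang',np.degrees(np.arctan2(d[1],d[0])).round(1),'lat',(w@l).round(0),'dist',(w@[.18,.983]).round(0))
E
```

```text
A [[479.0, -301.0], [554.0, -319.0]] len 77.0 ang -13.7 lat [525. 602.] dist [-210. -214.]
B [[499.0, -345.0], [566.0, -354.0]] len 68.0 ang -7.8 lat [553. 620.] dist [-249. -246.]
C [[482.0, -368.0], [551.0, -397.0]] len 75.0 ang -22.6 lat [540. 613.] dist [-275. -291.]
lip [[566.0, -234.0], [705.0, -234.0]] len 139.0 ang 0.0 lat [599. 735.] dist [-128. -103.]
backtop [[567.0, -129.0], [704.0, -129.0]] len 137.0 ang 0.2 lat [580. 715.] dist [-25.  -0.]
handle [[623.0, -122.0], [646.0, -122.0]] len 23.0 ang -0.1 lat [634. 657.] dist [-8. -4.]
rail [[431.0, -382.0], [601.0, -411.0]] len 173.0 ang -9.6 lat [493. 665.] dist [-298. -296.]
mb [[354.0, -300.0], [373.0, -287.0], [423.0, -337.0], [403.0, -356.0]] len 74.0 ang -49.0 lat [402. 418. 477. 460.] dist [-231. -215. -255. -277.]
mb ring [[401.0, -339.0]] len 0.0 ang 0.0 lat [455.] dist [-261.]
ma [[636.0, -362.0], [647.0, -376.0], [685.0, -322.0]] len 64.0 ang 39.0 lat [690. 703. 731.] dist [-242. -253. -193.]
ma top [[695.0, -340.0], [714.0, -352.0]] len 23.0 ang -31.7 lat [744. 765.] dist [-209. -217.]
```

```bash
python3 -m handwheel '[[1,0.5,0,0],[3.5,1.5,0,0],[7,3,2,0],[10.5,4.5,5,0],[13.5,5.6,9,0],[15.5,6.2,13,0],[16.6,6.6,16,0],[16.9,6.6,18.5,0],[16.9,6.6,20,0],[16.9,6.6,20,0]]' 4.5
python3 -m handwheel '[[0,0,1,0],[0,0,2,0],[0,0,3,0],[0,0,3.8,0],[0,0,4.3,0],[0,0,4.6,0],[0,0,4.6,0],[0,0,4.6,0],[0,0,4.6,0],[0,0,4.6,0]]'
python3 -m handwheel '[[0,0,0,0],[0,0,0,0],[0,0,0,0],[0,0,0,0],[0,0,0,0],[0,0,0,0],[0,0,0,0],[0,0,0,0],[0,0,0,0],[0,0,0,0]]' 0
python3 - <<'E'
from h import *
snap('wrist','i.png')
cv2.imwrite('pics/i2.png',np.hstack([cv2.imread('pics/i.png')[150:],]))
E
```

```text
time_s: 6.25
ee_pos: [634.1, -88.5, 58.5]
tcp_rot: [-2.219, -2.22, 0.003]
force: [0.3, -0.5, 0.1]
gripper_width: 0.533
time_s: 7.25
ee_pos: [635.2, -89.0, 14.6]
tcp_rot: [2.221, 2.221, 0.0]
force: [0.1, -1.0, 0.1]
gripper_width: 0.527
time_s: 8.25
ee_pos: [635.1, -88.9, 14.5]
tcp_rot: [2.221, 2.221, 0.0]
force: [-0.5, 0.7, 4.9]
gripper_width: 0.226
```

```bash
python3 -m handwheel '[[0,0,-0.5,0],[0,0,-1,0],[-0.3,-0.5,-1,0.02],[-1.2,-1.7,-1,0.05],[-2.4,-3.4,-1,0.09],[-3.6,-5.1,-1,0.13],[-4.5,-6.5,-1,0.16],[-5.1,-7.3,-1,0.18],[-5.3,-7.6,-1,0.18],[-5.3,-7.6,-1,0.18]]'
python3 - <<'E'
from h import *
snap('wrist','i.png');snap('scene','j.png')
a=cv2.resize(cv2.imread('pics/j.png')[180:340,250:420],None,fx=2.4,fy=2.4)
b=cv2.imread('pics/i.png'); im=np.zeros((384,512+408,3),np.uint8); im[:,:512]=b; im[:384,512:]=a; cv2.imwrite('pics/i2.png',im[:,:800])
cv2.imwrite('pics/i2.png',cv2.resize(im,(800,334)))
E
```

```text
time_s: 9.3
ee_pos: [559.0, -142.1, 24.3]
tcp_rot: [2.412, 2.013, 0.0]
force: [-0.1, -0.8, -1.5]
gripper_width: 0.226
```

View pics/i2.png

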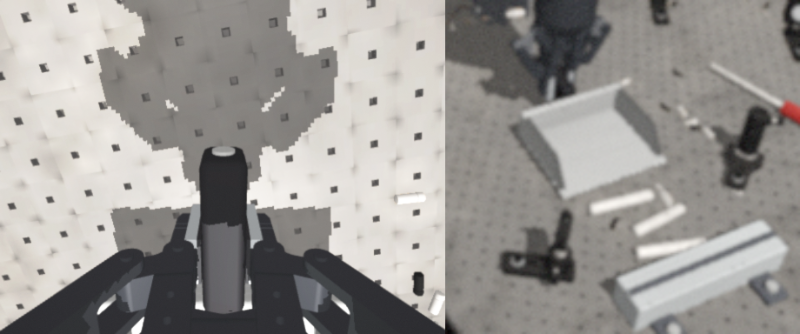

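```bash
python3 -m handwheel '[[0,0,0.4,0],[0,0,0.8,0],[0,0,1.0,0],[0,0,1.0,0],[-0.3,0,1.0,0],[-0.8,0,1.0,0],[-1.3,0,1,0],[-1.8,0,1,0],[-2.3,0,1,0],[-2.8,0,1,0]]'
python3 -m handwheel '[[-0.5,0,0,0],[-1,0,0,0],[-1.5,0,0,0],[-2,0,0,0],[-2.5,0,0,0],[-3,0,0,0],[-3.5,0,0,0],[-4,0,0,0],[-4.4,0,0,0],[-4.8,0,0,0]]'
python3 - <<'E'
from h import *
snap('wrist','k.png');snap('scene','j.png');snap('side','k.png')
a=cv2.resize(cv2.imread('pics/j.png')[220:340,290:420],None,fx=3,fy=3,interpolation=cv2.INTER_CUBIC)
b=cv2.resize(cv2.imread('pics/k.png')[210:330,200:335],None,fx=3,fy=3,interpolation=cv2.INTER_CUBIC); cv2.imwrite('pics/k2.png',np.hstack([a,b]))
E
```

```text
time_s: 10.4
ee_pos: [554.2, -169.9, 14.6]
tcp_rot: [2.412, 2.012, 0.001]
force: [1.4, 5.3, 5.3]
gripper_width: 0.226
time_s: 11.4
ee_pos: [545.6, -217.1, 14.6]
tcp_rot: [2.412, 2.012, 0.001]
force: [0.6, 5.0, 5.7]
gripper_width: 0.227
```

View pics/k2.png

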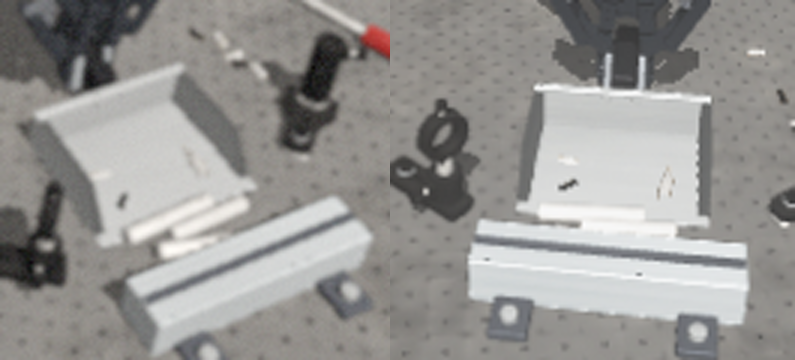

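```bash
python3 -m handwheel '[[-0.3,0,0,0],[-0.6,0,0,0],[-0.9,0,0,0],[-1.2,0,0,0],[-1.5,0,0,0],[-1.8,0,0,0],[-2.1,0,0,0],[-2.4,0,0,0],[-2.7,0,0,0],[-2.7,0,0,0]]'
python3 -m handwheel '[[-0.3,0,0,0],[-0.6,0,0,0],[-0.9,0,0,0],[-1.2,0,0,0],[-1.5,0,0,0],[-1.5,0,0,0],[-1.5,0,0,0],[-1.5,0,0,0],[-1.5,0,0,0],[-1.5,0,0,0]]'
python3 - <<'E'
from h import *
snap('scene','l.png');snap('side','m.png')
a=cv2.resize(cv2.imread('pics/l.png')[220:340,290:420],None,fx=3,fy=3,interpolation=cv2.INTER_CUBIC)
b=cv2.resize(cv2.imread('pics/m.png')[210:330,200:335],None,fx=3,fy=3,interpolation=cv2.INTER_CUBIC); cv2.imwrite('pics/l2.png',np.hstack([a,b]))
E
```

```text
time_s: 12.55
ee_pos: [540.7, -243.6, 14.5]
tcp_rot: [2.412, 2.012, 0.0]
force: [0.4, 1.8, 6.0]
gripper_width: 0.226
time_s: 13.55
ee_pos: [538.0, -258.1, 14.6]
tcp_rot: [2.412, 2.012, 0.0]
force: [0.3, 2.8, 6.9]
gripper_width: 0.226
```

View pics/l2.png

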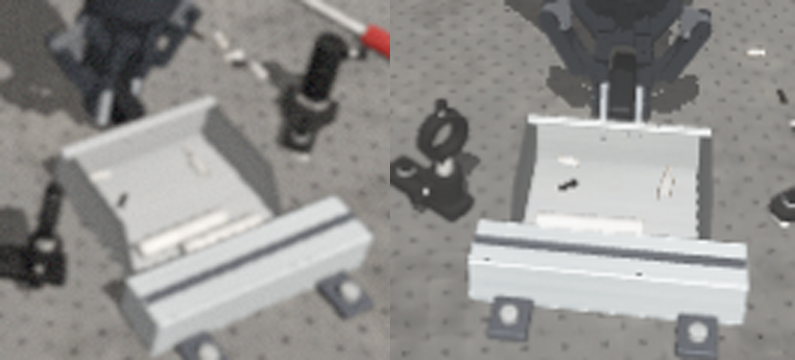

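```bash
python3 -m handwheel '[[-0.2,0,0,0],[-0.4,0,0,0],[-0.6,0,0,0],[-0.8,0,0,0],[-0.8,0,0,0],[-0.8,0,0,0],[-0.8,0,0,0],[-0.8,0,0,0],[-0.8,0,0,0],[-0.8,0,0,0]]'
python3 -m handwheel '[[-0.1,0,0,0],[-0.2,0,0,0],[-0.3,0,0,0],[-0.4,0,0,0],[-0.4,0,0,0],[-0.4,0,0,0],[-0.4,0,0,0],[-0.4,0,0,0],[-0.4,0,0,0],[-0.4,0,0,0]]'
```

```text
time_s: 14.65
ee_pos: [536.8, -265.5, 14.6]
tcp_rot: [-2.412, -2.012, -0.001]
force: [1.9, 8.3, 7.6]
gripper_width: 0.23
time_s: 15.65
ee_pos: [537.0, -266.0, 14.6]
tcp_rot: [-2.41, -2.01, -0.006]
force: [11.5, 31.7, 10.2]
gripper_width: 0.228
```

```bash
python3 -m handwheel '[[0.2,0,0,0],[0.4,0,0,0],[0.4,0,0.1,0],[0.4,0,0.2,0],[0.4,0,0.3,0],[0.4,0,0.4,0],[0.4,0,0.5,0],[0.4,0,0.6,0],[0.4,0,0.7,0],[0.4,0,0.7,0]]'
python3 - <<'E'
from h import *
s=r.observe(); print(s['ee_pos'],s['force'],s['wrist_torque'])
snap('scene','n.png');snap('side','o.png')
a=cv2.resize(cv2.imread('pics/n.png')[220:340,290:420],None,fx=3,fy=3,interpolation=cv2.INTER_CUBIC)
b=cv2.resize(cv2.imread('pics/o.png')[210:330,200:335],None,fx=3,fy=3,interpolation=cv2.INTER_CUBIC); cv2.imwrite('pics/n2.png',np.hstack([a,b]))
# difference against before tilt
for f,g,n in (('l','n','sc'),('m','o','sd')):
    A=cv2.imread(f'pics/{f}.png').astype(int);B=cv2.imread(f'pics/{g}.png').astype(int)
    print(n,(abs(A-B).sum(2)>60).sum())
E
```

```text
time_s: 16.65
ee_pos: [537.6, -264.2, 10.7]
tcp_rot: [-2.412, -2.013, -0.004]
force: [-6.3, 25.9, 46.0]
gripper_width: 0.223
[ 537.58325829 -264.1546486    10.67764814] [-6.31211687 25.90492396 46.00537636] [ 3.39831368  1.12092277 -0.20745379]
sc 5453
sd 2905
```

```bash
python3 -m handwheel '[[0.05,0,0,0],[0.1,0,0,0],[0.15,0,0,0],[0.2,0,0,0],[0.2,0,0.1,0],[0.2,0,0.2,0],[0.2,0,0.2,0],[0.2,0,0.2,0],[0.2,0,0.2,0],[0.2,0,0.2,0]]'
python3 - <<'E'
from h import *
snap('scene','p.png');snap('side','q.png')
a=cv2.resize(cv2.imread('pics/p.png')[220:340,290:420],None,fx=3,fy=3,interpolation=cv2.INTER_CUBIC)
b=cv2.resize(cv2.imread('pics/q.png')[210:330,200:335],None,fx=3,fy=3,interpolation=cv2.INTER_CUBIC); cv2.imwrite('pics/p2.png',np.hstack([a,b]))
E
```

```text
time_s: 17.75
ee_pos: [537.8, -263.1, 8.3]
tcp_rot: [2.411, 2.013, 0.003]
force: [-6.5, 19.4, 41.3]
gripper_width: 0.227
```

View pics/p2.png

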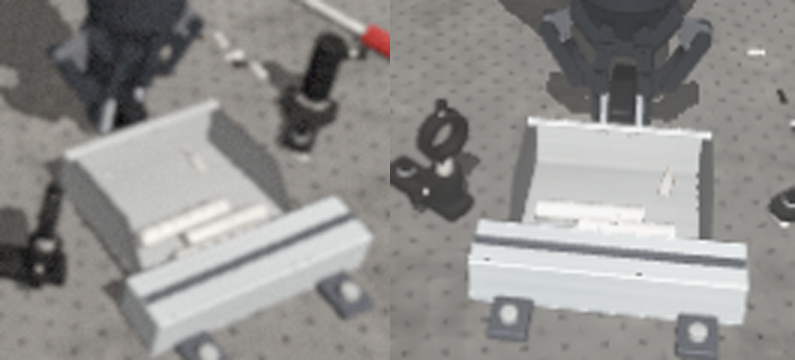

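```bash
python3 -m handwheel '[[0.05,0,0.1,0],[0.1,0,0.2,0],[0.1,0,0.3,0],[0.1,0,0.4,0],[0.1,0,0.4,0],[0.1,0,0.4,0],[0.1,0,0.4,0],[0.1,0,0.4,0],[0.1,0,0.4,0],[0.1,0,0.4,0]]'
python3 - <<'E'
from h import *
snap('scene','r.png');snap('side','s.png');s=r.observe();print(s['ee_pos'],s['force'])
# posts: bright pixels in side view inside pan region
for f in ('m','q','s'):
    g=cv2.imread(f'pics/{f}.png')[255:295,235:325].min(2); print(f,[(i+255,int((row>215).sum())) for i,row in enumerate(g) if (row>215).sum()>8], [int(x) for x in g[:, 40]])
E
```

```text
time_s: 18.85
ee_pos: [538.1, -261.7, 3.9]
tcp_rot: [2.412, 2.013, 0.003]
force: [-2.6, 21.6, 36.2]
gripper_width: 0.224
[ 538.06502612 -261.6601585     3.84877301] [-3.45598617 21.93886682 34.40722239]
m [(278, 14), (279, 17), (280, 11), (281, 20), (282, 34), (283, 37), (284, 36), (285, 54), (286, 63), (287, 64), (288, 57), (289, 48), (290, 47), (291, 47), (292, 38), (293, 33), (294, 34)] [198, 197, 198, 195, 195, 195, 193, 194, 194, 197, 204, 207, 207, 209, 209, 211, 211, 210, 211, 213, 213, 214, 216, 216, 215, 214, 214, 201, 227, 242, 244, 243, 227, 222, 224, 224, 225, 184, 129, 118]
q [(277, 11), (278, 24), (279, 36), (280, 37), (281, 36), (282, 30), (283, 21), (284, 21), (285, 48), (286, 58), (287, 60), (288, 57), (289, 48), (290, 47), (291, 47), (292, 38), (293, 33), (294, 34)] [213, 211, 210, 212, 210, 210, 207, 209, 209, 209, 206, 197, 194, 196, 198, 198, 199, 201, 200, 202, 202, 204, 206, 207, 233, 244, 236, 234, 231, 184, 236, 246, 238, 226, 225, 224, 225, 185, 132, 121]
s [(255, 46), (256, 51), (257, 27), (258, 21), (259, 10), (260, 15), (261, 25), (262, 33), (263, 34), (264, 33), (265, 33), (266, 36), (267, 39), (268, 37), (269, 38), (270, 36), (271, 21), (285, 13), (286, 26), (287, 40), (288, 48), (289, 48), (290, 47), (291, 47), (292, 38), (293, 33), (294, 34)] [218, 216, 218, 216, 215, 214, 223, 238, 241, 234, 238, 239, 217, 231, 246, 243, 229, 196, 183, 193, 194, 194, 194, 194, 193, 195, 198, 199, 199, 199, 199, 200, 214, 224, 224, 224, 225, 184, 130, 119]
```

```bash
python3 -m handwheel '[[0.05,0,-0.2,0],[0.1,0,-0.5,0],[0.2,0,-0.9,0],[0.3,0,-1.4,0],[0.45,0,-2,0],[0.6,0,-2.7,0],[0.8,0,-3.4,0],[1.0,0,-4.1,0],[1.2,0,-4.8,0],[1.4,0,-5.5,0]]'
python3 -m handwheel '[[0.2,0,-0.7,0],[0.4,0,-1.4,0],[0.6,0,-2.1,0],[0.8,0,-2.8,0],[1,0,-3.5,0],[1.1,0,-4.1,0],[1.2,0,-4.6,0],[1.2,0,-5,0],[1.2,0,-5.2,0],[1.2,0,-5.2,0]]'
python3 - <<'E'
from h import *
snap('scene','t.png');snap('side','u.png');s=r.observe();print(s['ee_pos'],s['force'],s['wrist_torque'])
a=cv2.resize(cv2.imread('pics/t.png')[170:340,270:430],None,fx=2.5,fy=2.5,interpolation=cv2.INTER_CUBIC)
b=cv2.resize(cv2.imread('pics/u.png')[150:320,190:350],None,fx=2.5,fy=2.5,interpolation=cv2.INTER_CUBIC); cv2.imwrite('pics/t2.png',np.hstack([a,b]))
E
```

```text
time_s: 19.95
ee_pos: [539.5, -249.0, 57.0]
tcp_rot: [2.412, 2.013, 0.0]
force: [-0.2, 0.2, -4.9]
gripper_width: 0.226
time_s: 20.95
ee_pos: [541.6, -237.5, 108.5]
tcp_rot: [2.412, 2.013, 0.0]
force: [0.3, 0.5, -4.9]
gripper_width: 0.228
[ 541.49119668 -237.40993483  108.08469722] [ 0.4441918  -0.01472639 -5.31401815] [ 0.25948901 -0.05749923  0.01745762]
```

View pics/t2.png

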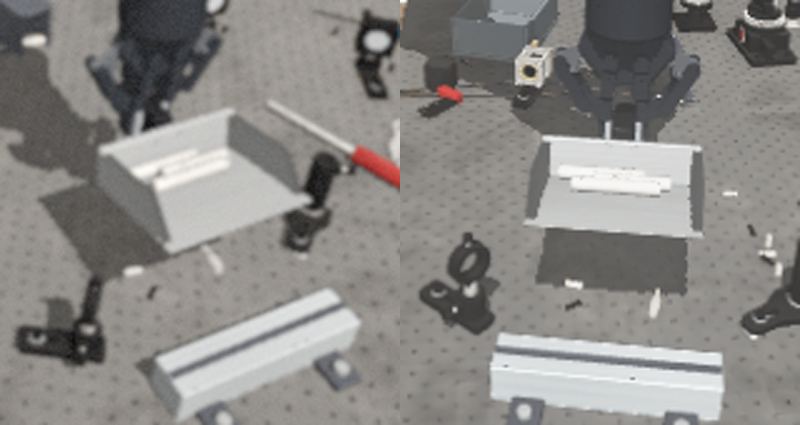

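```bash
python3 -m handwheel '[[0,0,-0.2,-0.03],[0,0,-0.5,-0.08],[0,0,-1,-0.15],[0,0,-1.5,-0.23],[0,0,-2,-0.31],[0,0,-2.5,-0.39],[0,0,-3,-0.47],[0,0,-3.5,-0.55],[0,0,-3.9,-0.63],[0,0,-4.2,-0.71]]'
python3 -m handwheel '[[0,0,-0.1,-0.08],[0,0,-0.1,-0.16],[0,0,-0.1,-0.24],[0,0,-0.1,-0.32],[0,0,-0.1,-0.4],[0,0,-0.1,-0.48],[0,0,-0.1,-0.56],[0,0,-0.1,-0.64],[0,0,-0.1,-0.72],[0,0,-0.1,-0.8]]'
python3 -m handwheel '[[0,0,0,-0.08],[0,0,0,-0.16],[0,0,0,-0.24],[0,0,0,-0.32],[0,0,0,-0.4],[0,0,0,-0.48],[0,0,0,-0.55],[0,0,0,-0.6],[0,0,0,-0.633],[0,0,0,-0.633]]'
python3 - <<'E'
from h import *
A=np.load('pics/a.png.npy'); print('knob,red,mountc?',px2w('scene',A,[(190,212),(200,222),(150,160)],0)[:,:2].round())
s=r.observe();M=R.from_rotvec(s['tcp_rot']).as_matrix();print(M.round(3).tolist(),s['joint_positions'],s['force'])
print('shift cm',(M.T@(np.array([329.5,212.2,150])-s['ee_pos'])/10).round(2))
E
```

```text
time_s: 22.05
ee_pos: [541.4, -237.4, 150.2]
tcp_rot: [-1.557, -2.728, 0.0]
force: [0.1, -0.0, -5.5]
gripper_width: 0.225
time_s: 23.05
ee_pos: [541.3, -237.4, 150.9]
tcp_rot: [-0.372, -3.118, -0.0]
force: [0.7, -0.1, -3.9]
gripper_width: 0.227
time_s: 24.05
ee_pos: [541.4, -237.4, 150.9]
tcp_rot: [0.613, -3.08, -0.0]
force: [1.1, -1.0, -5.0]
gripper_width: 0.228
knob,red,mountc? [[347. 100.]
 [351.  45.]
 [358. 438.]]
[[-0.924, -0.383, -0.001], [-0.383, 0.924, 0.0], [0.001, 0.0, -1.0]] [-4.91891545e-01  5.15263180e-01  1.61521994e+00 -3.83748695e-04
  1.01194271e+00 -2.45528288e+00] [ 1.06346469 -0.98551062 -4.96920262]
shift cm [ 2.36 49.65  0.11]
```

```bash
python3 -m handwheel '[[0,0.3,0,0],[0,0.9,0,0],[0,1.9,0,0],[0.1,3.2,0,0],[0.2,4.8,0,0],[0.3,6.6,0,0],[0.4,8.5,0,0],[0.5,10.5,0,0],[0.6,12.5,0,0],[0.7,14.5,0,0]]'
python3 -m handwheel '[[0.1,2,0,0],[0.2,4,0,0],[0.3,6,0,0],[0.4,8,0,0],[0.5,10,0,0],[0.6,12,0,0],[0.7,14,0,0],[0.8,16,0,0],[0.9,18,0,0],[1,20,0,0]]'
python3 -m handwheel '[[0.1,2,0,0],[0.2,4,0,0],[0.3,6,0,0],[0.4,8,0,0],[0.5,9.8,0,0],[0.6,11.4,0,0],[0.6,12.8,0,0],[0.6,13.9,0,0],[0.6,14.7,0,0],[0.6,15.2,0,0]]'
python3 - <<'E'
from h import *
s=snap('scene','v.png');snap('side','w.png');snap('wrist','x.png')
M=R.from_rotvec(s['tcp_rot']).as_matrix();print(s['ee_pos'].round(1),s['force'],s['joint_positions'])
# project predicted tray rim and lip corners to the scene; also tray rim grey map not viewed
E
```

```text
time_s: 25.05
ee_pos: [478.7, -104.6, 151.4]
tcp_rot: [-0.612, 3.081, 0.0]
force: [0.6, -0.4, -5.1]
gripper_width: 0.222
time_s: 26.05
ee_pos: [392.8, 76.0, 151.4]
tcp_rot: [-0.612, 3.081, 0.0]
force: [0.5, -0.4, -4.5]
gripper_width: 0.224
time_s: 27.05
ee_pos: [330.0, 213.6, 151.4]
tcp_rot: [-0.613, 3.081, 0.0]
force: [-0.6, 0.4, -4.9]
gripper_width: 0.228
[330.  213.6 151.4] [-0.63921684  0.43542718 -4.90972063] [ 4.55792064e-01  1.86023313e-01  2.11161354e+00  5.81691367e-05
  8.43794381e-01 -1.50770968e+00]
```

```bash
python3 -m handwheel '[[0,0,0.3,0],[0,0,0.9,0],[0,0,1.9,0],[0,0,3.1,0],[0,0,4.4,0],[0,0,5.6,0],[0,0,6.7,0],[0,0,7.5,0],[0,0,8.1,0],[0,0,8.4,0]]'
python3 -m handwheel '[[0,0,0.1,0],[0,0,0.2,0],[0,0,0.3,0],[0,0,0.4,0],[0,0,0.5,0],[0,0,0.5,0],[0,0,0.5,0],[0,0,0.5,0],[0,0,0.5,0],[0,0,0.5,0]]'
```

```text
time_s: 28.2
ee_pos: [330.3, 212.9, 66.7]
tcp_rot: [0.612, -3.081, 0.0]
force: [1.0, 0.1, -5.3]
gripper_width: 0.231
time_s: 29.2
ee_pos: [330.4, 213.1, 62.3]
tcp_rot: [-0.612, 3.081, 0.0]
force: [-0.8, -0.0, -4.9]
gripper_width: 0.222
```

```bash
python3 -m handwheel '[[0,0,0.1,0],[0,0,0.2,0],[0,0,0.3,0],[0,0,0.4,0],[0,0,0.4,0],[0,0,0.4,0],[0,0,0.4,0],[0,0,0.4,0],[0,0,0.4,0],[0,0,0.4,0]]'
```

```text
time_s: 30.2
ee_pos: [330.4, 213.1, 58.7]
tcp_rot: [-0.612, 3.081, 0.0]
force: [-6.0, -1.6, 10.8]
gripper_width: 0.222
```

```bash
python3 -m handwheel '[[0,0,-0.2,0],[0,0,-0.2,0],[0,0,-0.2,0],[0,0,-0.2,0],[0,0,-0.2,0],[0,0,-0.2,0],[0,0,-0.2,0],[0,0,-0.2,0],[0,0,-0.2,0],[0,0,-0.2,0]]' 2.8
python3 - <<'E'
from h import *
s=snap('scene','y.png');snap('side','z.png');snap('wrist','aa.png')
print(s['force'],s['gripper_width'])
for n in ('v','y'):
    g=cv2.imread(f'pics/{n}.png').min(2); 
    print(n,[(v,[int(x) for x in g[v,160:230:3]]) for v in range(110,196,4)])
E
```

```text
time_s: 31.2
ee_pos: [330.4, 213.1, 60.3]
tcp_rot: [0.612, -3.081, -0.0]
force: [0.1, -0.3, 0.0]
gripper_width: 0.327
[ 0.08621638 -0.25327013  0.01797837] 0.32670593109694707
v [(110, [59, 46, 48, 30, 86, 142, 140, 139, 118, 133, 178, 182, 123, 140, 154, 119, 155, 136, 144, 88, 143, 139, 130, 104]), (114, [44, 51, 51, 121, 184, 137, 162, 134, 133, 149, 165, 168, 143, 206, 182, 164, 153, 141, 147, 148, 153, 167, 114, 95]), (118, [46, 61, 110, 84, 78, 121, 115, 133, 132, 141, 167, 163, 158, 152, 135, 138, 136, 131, 136, 133, 83, 81, 130, 135]), (122, [49, 43, 78, 124, 126, 125, 188, 189, 170, 144, 151, 149, 146, 129, 130, 137, 93, 69, 45, 121, 162, 115, 154, 149]), (126, [39, 36, 58, 60, 90, 82, 189, 201, 202, 199, 198, 189, 148, 120, 125, 131, 131, 129, 123, 136, 175, 189, 126, 135]), (130, [48, 47, 39, 44, 43, 116, 206, 203, 203, 202, 202, 200, 202, 184, 146, 156, 163, 145, 136, 138, 163, 177, 160, 148]), (134, [51, 69, 50, 44, 32, 194, 208, 198, 201, 204, 203, 201, 156, 155, 155, 156, 158, 162, 133, 138, 117, 120, 77, 126]), (138, [47, 48, 48, 38, 90, 184, 203, 204, 210, 220, 180, 
[... 3767 characters left out ...]
 151, 152, 169, 163, 166, 161, 153, 160, 149, 136, 139, 141, 137, 139, 138]), (178, [44, 70, 98, 131, 64, 73, 142, 149, 128, 121, 148, 172, 144, 128, 138, 141, 135, 139, 140, 137, 133, 146, 139, 138]), (182, [69, 75, 81, 91, 78, 78, 109, 131, 137, 129, 95, 97, 120, 139, 137, 136, 141, 135, 132, 138, 159, 177, 182, 179]), (186, [71, 82, 77, 81, 79, 94, 94, 137, 139, 138, 121, 119, 139, 139, 139, 133, 143, 135, 141, 136, 141, 183, 146, 162]), (190, [76, 112, 114, 92, 126, 125, 117, 134, 131, 143, 133, 141, 136, 130, 130, 129, 127, 139, 130, 133, 134, 173, 170, 134]), (194, [122, 127, 125, 127, 135, 135, 132, 134, 130, 101, 100, 130, 125, 128, 131, 137, 138, 134, 139, 134, 133, 153, 132, 104])]
```

```bash
python3 -m handwheel '[[0,0,0,0],[0,0,0,0],[0,0,0,0],[0,0,0,0],[0,0,0,0],[0,0,0,0],[0,0,0,0],[0,0,0,0],[0,0,0,0],[0,0,0,0]]' 0
python3 -m handwheel '[[0,0,-0.1,0],[0,0,-0.2,0],[0,0,-0.4,0],[0,0,-0.6,0],[0,0,-0.8,0],[0,0,-1,0],[0,0,-1,0],[0,0,-1,0],[0,0,-1,0],[0,0,-1,0]]'
```

```text
time_s: 32.35
ee_pos: [330.4, 213.1, 60.3]
tcp_rot: [-0.612, 3.081, 0.0]
force: [-2.6, 0.9, 4.9]
gripper_width: 0.225
time_s: 33.35
ee_pos: [330.4, 213.0, 70.2]
tcp_rot: [0.612, -3.081, 0.0]
force: [1.0, 0.5, -4.6]
gripper_width: 0.225
```

```bash
python3 -m handwheel '[[0.1,0,0,0],[0.3,0,0,0],[0.6,0,0,0],[1.0,0,0,0],[1.5,0,0,0],[2.1,0,0,0],[2.7,0,0,0],[3.3,0,0,0],[3.9,0,0,0],[4.5,0,0,0]]'
python3 -m handwheel '[[0.6,0,0,0],[1.2,0,0,0],[1.8,0,0,0],[2.4,0,0,0],[2.9,0,0,0],[3.2,0,0,0],[3.4,0,0,0],[3.5,0,0,0],[3.5,0,0,0],[3.5,0,0,0]]'
python3 -m handwheel '[[-1.5,0,0,0],[-4.5,0,0,0],[-4.5,0,0,0],[-4.5,0,0,0],[-4.5,0,0,0],[-4.5,0,0,0],[-4.5,0,0,0],[-4.5,0,0,0],[-4.5,0,0,0],[-4.5,0,0,0]]'
```

```text
time_s: 34.35
ee_pos: [288.3, 195.7, 70.3]
tcp_rot: [-0.612, 3.081, 0.0]
force: [-0.9, -0.7, -3.9]
gripper_width: 0.226
time_s: 35.35
ee_pos: [256.6, 182.6, 70.3]
tcp_rot: [-0.612, 3.081, 0.0]
force: [0.2, -0.4, -5.1]
gripper_width: 0.226
time_s: 36.35
ee_pos: [298.1, 199.7, 70.4]
tcp_rot: [-0.612, 3.081, 0.0]
force: [-0.2, 0.3, -4.1]
gripper_width: 0.226
```

```bash
cat > w.py <<'E'
from h import *
f=[]
for i in range(6): read_camera('wrist'); f.append(r.observe()['force'][2])
print(np.round(f,2),np.mean(f).round(2))
s=snap('scene','ab.png');snap('side','ac.png');M=0
# project posts-bright mask in side & scene near tray
for cam,f in (('scene','ab.png'),('side','ac.png')):
    g=cv2.imread('pics/'+f).min(2); n,l,st,ce=cv2.connectedComponentsWithStats((g>222).astype(np.uint8))
    P=np.load('pics/'+f+'.npy')
    for k in range(1,n):
        w=px2w(cam,P,[ce[k]],60)[0]
        if st[k,4]>6 and 200<w[0]<600 and 50<w[1]<400: print(cam,st[k].tolist(),ce[k].round(),'at z60',w[:2].round())
E
python3 w.py
```

```text
[-2.59 -2.15 -2.19 -2.74 -1.41 -2.7 ] -2.3
```

```bash
python3 -m handwheel '[[0,0,-0.5,0],[0,0,-1.5,0],[0,0,-3,0],[0,0,-5,0],[0,0,-7,0],[0,-1,-8,0],[0,-3,-8,0],[0,-6,-8,0],[0,-9,-8,0],[0,-12,-8,0]]'
python3 -m handwheel '[[0,-3,0,0],[0,-6,0,0],[0,-9,0,0],[0,-12,0,0],[0,-15,0,0],[0,-18,0,0],[0,-21,0,0],[0,-23.5,0,0],[0,-25,0,0],[0,-25.8,0,0]]'
python3 w.py
```

```text
time_s: 37.75
ee_pos: [344.1, 87.1, 150.3]
tcp_rot: [0.613, -3.081, 0.0]
force: [0.4, 0.1, -2.9]
gripper_width: 0.227
time_s: 38.75
ee_pos: [442.4, -150.7, 150.0]
tcp_rot: [0.61, -3.081, -0.0]
force: [-0.3, 1.2, -2.4]
gripper_width: 0.228
[-3.2  -1.86 -2.83 -2.62 -1.71 -0.97] -2.2
side [210, 146, 5, 2, 7] [212. 146.] at z60 [368. 280.]
```

```bash
python3 -m handwheel '[[0,0,1,0],[0,0,3,0],[0,0,5.5,0],[0,0,8,0],[0,0,10,0],[0,0,11.5,0],[0,0,12.5,0],[0,0,13.1,0],[0,0,13.3,0],[0,0,13.4,0]]'
python3 -m handwheel '[[0,0,0.1,0],[0,0,0.2,0],[0,0,0.2,0],[0,0,0.2,0],[0,0,0.2,0],[0,0,0.2,0],[0,0,0.2,0],[0,0,0.2,0],[0,0,0.2,0],[0,0,0.2,0]]'
```

```text
time_s: 40.15
ee_pos: [442.8, -149.7, 16.5]
tcp_rot: [-0.612, 3.081, -0.0]
force: [-0.3, -0.6, -2.6]
gripper_width: 0.225
time_s: 41.15
ee_pos: [442.5, -149.6, 14.3]
tcp_rot: [0.612, -3.081, 0.0]
force: [1.1, -0.0, -2.0]
gripper_width: 0.228
```

```bash
python3 -m handwheel '[[0,0,0.1,0],[0,0,0.2,0],[0,0,0.3,0],[0,0,0.3,0],[0,0,0.3,0],[0,0,0.3,0],[0,0,0.3,0],[0,0,0.3,0],[0,0,0.3,0],[0,0,0.3,0]]'
```

```text
time_s: 42.15
ee_pos: [442.6, -149.6, 11.3]
tcp_rot: [-0.612, 3.081, -0.0]
force: [-0.4, 0.1, -1.8]
gripper_width: 0.226
```

```bash
python3 -m handwheel '[[0,0,0.1,0],[0,0,0.2,0],[0,0,0.3,0],[0,0,0.4,0],[0,0,0.5,0],[0,0,0.6,0],[0,0,0.65,0],[0,0,0.65,0],[0,0,0.65,0],[0,0,0.65,0]]'
```

```text
time_s: 43.15
ee_pos: [442.4, -149.6, 5.3]
tcp_rot: [0.612, -3.081, -0.0]
force: [-4.8, 0.7, 8.9]
gripper_width: 0.222
```

```bash
python3 -m handwheel '[[0,0,0,0],[0,0,0,0],[0,0,0,0],[0,0,0,0],[0,0,-0.5,0],[0,0,-2,0],[0,0,-5,0],[0,0,-9,0],[0,0,-13,0],[0,0,-17,0]]' 5
python3 -m handwheel '[[0,0,-4,0],[-1,2,-7,0],[-3,5,-8.5,0],[-5,9,-8.5,0],[-7,13,-8.5,0],[-9,17,-8.5,0],[-11,21,-8.5,0],[-13,25,-8.5,0],[-15,29,-8.5,0],[-17,33,-8.5,0]]'
python3 -m handwheel '[[-1.5,3,0,0],[-2.5,4.5,0,0],[-2.7,4.7,0,0],[-2.7,4.7,0,0],[-2.7,4.7,0,0],[-2.7,4.7,0,0],[-2.7,4.7,0,0],[-2.7,4.7,0,0],[-2.7,4.7,0,0],[-2.7,4.7,0,0]]'
python3 - <<'E'
from h import *
s=snap('wrist','ad.png');snap('scene','ae.png');snap('side','af.png')
P=np.load('pics/ad.png.npy'); g=cv2.imread('pics/ad.png').min(2)
m=camera_model('wrist');T=np.linalg.inv(P)
def proj(X):
    c=T@np.r_[X,1]; x,y=c[0]/-c[2],-c[1]/-c[2]; k=1+m['k1']*(x*x+y*y); return [m['fx']*x*k+m['cx'],m['fy']*y*k+m['cy']]
tx=np.array([.924,-.383]);ty=np.array([.383,.924]);c=np.array([445,260])
print('rim px',[np.round(proj(np.r_[c+sx*55*tx+sy*75*ty,55])).tolist() for sx,sy in((-1,-1),(1,-1),(1,1),(-1,1))])
for th in (170,200,225):
  n,l,st,ce=cv2.connectedComponentsWithStats((g>th).astype(np.uint8))
  for k in range(1,n):
    if st[k,4]>80:
        cnt=cv2.findContours((l==k).astype(np.uint8),0,2)[0][0]; b=cv2.boxPoints(cv2.minAreaRect(cnt)); w=px2w('wrist',P,b,11)
        w0=px2w('wrist',P,[ce[k]],11)[0]; d=(w0[:2]-c)
        if abs(d).max()<250: print(th,st[k].tolist(),'ctr',w0[:2].round(),'tray xy',(d@tx).round(),(d@ty).round(),'size',np.linalg.norm(w[0]-w[1]).round(),np.linalg.norm(w[1]-w[2]).round())
E
```

```text
time_s: 44.15
ee_pos: [442.2, -149.4, 176.8]
tcp_rot: [-0.612, 3.081, -0.0]
force: [0.4, -0.7, 0.3]
gripper_width: 0.583
time_s: 45.15
ee_pos: [473.1, 222.2, 260.2]
tcp_rot: [-0.612, 3.081, 0.0]
force: [0.8, -0.6, -0.3]
gripper_width: 0.587
time_s: 46.15
ee_pos: [480.5, 274.0, 259.8]
tcp_rot: [-0.612, 3.081, -0.0]
force: [-0.0, -0.6, 0.1]
gripper_width: 0.582
rim px [[243.0, 20.0], [167.0, 106.0], [271.0, 204.0], [347.0, 134.0]]
170 [0, 0, 474, 361, 60128] ctr [527. 197.] tray xy 100.0 -27.0 size 487.0 476.0
170 [95, 0, 45, 75, 1765] ctr [423.  93.] tray xy 43.0 -163.0 size 78.0 36.0
170 [261, 0, 141, 110, 4655] ctr [339. 301.] tray xy -114.0 -3.0 size 111.0 127.0
170 [207, 49, 123, 125, 7796] ctr [438. 268.] tray xy -9.0 4.0 size 95.0 117.0
170 [346, 110, 14, 11, 82] ctr [403. 359.] tray xy -76.0 75.0 size 10.0 15.0
170 [276, 123, 66, 69, 333] ctr [467. 334.] tray xy -8.0 77.0 size 110.0 5.0
170 [412, 161, 33, 18, 300] ctr [428. 474.] tray xy -98.0 191.0 size 19.0 40.0
170 [347, 251, 35, 21, 379] ctr [564. 461.] tray xy 33.0 232.0 size 25.0 45.0
170 [332, 280, 14, 11, 96] ctr [611. 
[... 1443 characters left out ...]

225 [65, 46, 62, 63, 913] ctr [477.  79.] tray xy 99.0 -155.0 size 38.0 62.0
225 [228, 70, 71, 24, 644] ctr [411. 253.] tray xy -29.0 -19.0 size 15.0 80.0
225 [214, 88, 67, 17, 610] ctr [430. 240.] tray xy -6.0 -25.0 size 11.0 75.0
225 [413, 89, 33, 49, 528] ctr [371. 438.] tray xy -137.0 136.0 size 30.0 59.0
225 [225, 127, 65, 16, 583] ctr [467. 267.] tray xy 18.0 15.0 size 11.0 75.0
225 [348, 253, 33, 18, 289] ctr [565. 461.] tray xy 34.0 232.0 size 23.0 42.0
225 [376, 285, 13, 11, 98] ctr [596. 504.] tray xy 46.0 283.0 size 16.0 16.0
225 [287, 297, 16, 14, 93] ctr [661. 406.] tray xy 143.0 218.0 size 20.0 21.0
225 [289, 306, 35, 36, 326] ctr [680. 435.] tray xy 150.0 252.0 size 46.0 43.0
```

```bash
python3 - <<'E'
from h import *
g=cv2.imread('pics/ad.png').min(2)[56:148,200:312:2]
for i in range(0,92,2): print(i+56,''.join(' .:-=+*#@'[min(8,max(0,int((v-150)//12)))] for v in g[i]))
E
```

```text
56  -*-@@@@@@@@@@@@@@@@@@@@@@@=++++++.@@ ==.@.:......:::.  
58 :*=@@@@@@@@@@@@@@@@@@@@@@.@++++++++-@@ ==.@.......:::.  
60 *+ @@@@@@@@@@@@@@@@@@@@@@=++++++++++-@@ ==.@ ......::. .
62 *.@@@@@@@@@@@@@@@@@@@@@@@++++++++++++-@@@==.@@ @@ ......
64 :@@@@@@@@@@@@@@@@@@@@@@-++++++++++++++-@@@==.@@@@.......
66 @@@@@@@@@@@@@@@@@@@@@@@++++++++++++++++-@@@-=.@@ .......
68 @@@@@@@@@@@@@@@@@@@@@@:+++++++++++++++++-@@@-=.@  ......
70 @@@@@@@@@@@@@@**@@@@@=+++++++++++++++++++-@@@-=.@@.... .
72 @@@@@@@@@@@@@@@@@*.@@+++++++++++++++++++++-@@@-=.@ ..   
74 @@@@@@@@@@@@@@:*@@@@#++++++++++++++++++++==-@@@-=:@ .   
76 @@@@@@@@@@@@@@@@.=#@@+++++++++++++++++++++==-@@@-=:@ .  
78 @@@@@@@@@@@@@@@@@@=#@@###**++++++++++++=+=+=+-@@@-=:@@  
80 @@@@@@@@@@@@@@@@@=+@@@@@@@@@@###**+=+++=+++=+=-@@@-=:@  
82 @@@@@@@@@@@@@@@@:++@@@@@@@@@@@@@@@@###***++=++==@@@-=:@@
84 @@@@@@@@@@@@@@@=+++@@@@@@@@@@@@@@@@@@@@@@@###**++.@@:=-@
86 @@@@@@@@ @@@@@@++++####@@@@@@@@@@@@@@@@@@@@@@@@@@#@@@:=-
88 @@@@@@@.-#@@##***+==::==+**#######@@@@@@@@@@@@@@@@@@@@:=
90 @@@@@@@#@@@@@@@@@@##*++-    .:-=++***#####@@@@@@@*@@@@@:
92 @@@@@@@@@@@@@@@@@
[... 1049 characters left out ...]
++======================
128 -@@@@@@@@@@.+###***+====================================
130 =-@@@@@@@@@@ @@@@@@@@###*++*+===========================
132 -==@@@@@@@@@ @@@@@@@@@@@@@@@@###**++++==================
134 ::== @@@@@@@.@@@@@@@@@@@@@@@@@@@@@@@@####**++===========
136 :::==.@@@@@@@:*@@@@@@@@@@@@@@@@@@@@@@@@@@@@@@-:=========
138 ::::-+:@@@@@@@@:=+**####@@@@@@@@@@@@@@@@@@@@@:@-=======.
140 ::::.-=-@@@@@@@@@@@::-=---=+**#######@@@@@@@@.@-======.@
142 :::::.-==@@@@@@@@@@@========:-:--:--=+****###@@-=====.@@
144 ::::::::==@@@@@@@@@@ :==============:-:--.::-@@=====:@@@
146 :::::::@:== @@@@@@@@@ =============================:@@@@<stdin>:3: RuntimeWarning: overflow encountered in scalar subtract
```

```bash
python3 - <<'E'
from h import *
for c,a,b in (('scene','a','ae'),('side','b','af')):
    A=cv2.imread(f'pics/{a}.png').astype(int);B=cv2.imread(f'pics/{b}.png').astype(int); D=(abs(A-B).sum(2)>75).astype(np.uint8)
    n,l,st,ce=cv2.connectedComponentsWithStats(D,connectivity=8)
    print(c,[(s[:5].tolist()) for s in st[1:] if s[4]>25 and s[1]+s[3]>150])
# predicted flat-scoop outline (grip at 442.4,-149.6, dir lip 22.5) overlap with bright pixels
u=np.array([.924,.383]);v=np.array([-.383,.924]);g=np.array([442.4,-149.6]);T=np.linalg.inv(np.load('pics/ae.png.npy'));m=camera_model('scene');G=cv2.imread('pics/ae.png').min(2).astype(int)
def pr(X):
    c=T@np.r_[X,1];x,y=c[0]/-c[2],c[1]/c[2];k=1+m['k1']*(x*x+y*y);return int(round(m['fx']*x*k+m['cx'])),int(round(m['fy']*y*k+m['cy']))
for z in (0,10,19): print('lip profile z',z,[ [int(G[pr(np.r_[g+(145+e)*u+w*v,z])[::-1]]) for e in (-16,-8,-4,0,4,8,16)] for w in (-40,0,40)])
E
```

```text
scene [[11, 0, 65, 167, 7519], [120, 135, 143, 46, 3097], [38, 174, 59, 76, 1588], [253, 178, 78, 79, 2300], [13, 191, 10, 6, 28], [0, 200, 59, 72, 2044], [95, 233, 20, 27, 304], [320, 270, 31, 13, 180], [341, 277, 25, 16, 158], [342, 294, 33, 10, 193]]
side [[21, 108, 47, 63, 1119], [54, 109, 20, 42, 198], [192, 126, 65, 34, 883], [249, 147, 39, 32, 823], [118, 180, 19, 14, 118], [221, 186, 108, 53, 2935], [253, 260, 33, 11, 187], [264, 275, 31, 6, 183], [256, 282, 20, 6, 53]]
lip profile z 0 [[194, 198, 196, 193, 182, 152, 136], [195, 195, 191, 190, 186, 156, 135], [196, 194, 191, 191, 185, 157, 133]]
lip profile z 10 [[195, 187, 171, 136, 124, 124, 136], [192, 177, 177, 148, 132, 135, 135], [191, 180, 172, 144, 135, 133, 138]]
lip profile z 19 [[176, 137, 130, 130, 130, 127, 130], [183, 140, 136, 133, 134, 129, 127], [166, 143, 142, 139, 136, 143, 137]]
```

```bash
python3 -c "
from plant import r,job_done
print(r.observe()['time_s'],r.observe()['force']); print(job_done())"
```

```text
46.3 [-0.01352328  0.16973659  0.2524615 ]
the job is handed in; nothing more can be done
None
```

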